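Close up the reagent row and stopper the open bottle

ROBOT

A 6-joint arm with a two-finger parallel gripper is mounted at the origin on the work surface. World frame = base frame: x ahead of the robot, y to its left, z up, the work surface at z = 0. Lengths are in m, angles in rad, forces in N, time in s.
With the tool pointing down it reaches from about 0.4 to 0.825 m from the base axis. Payload 7 kg.
Tool frame: the origin (TCP) lies at the very end of the fingers, on their centre line; the grasp point (between the pads) lies 19 mm behind it (arm.grasp_offset is the distance from the TCP to the grasp point, in m); z points along the fingers, y is the line along which they close (so a half turn about z gives the same grasp; the last joint's range is limited). The gripper opens to 88 mm and grips with 3 to 60 N. Pads are 19 mm wide; open, the fingers measure 130 mm over their backs; the gripper's body (78 mm by 193 mm) begins 47 mm behind the grasp point.
Start: joints at [-0.961, 0.359, 0.012, 0, -1.224, -0.288], TCP at [0.213, -0.64, 0.202] pointing down, gripper open.
Joint ranges: [-3.07, 3.07], [-1.43, 2.12], [-1.02, 1.25], [-3.03, 1.67], [-3.05, -0], [-3.03, 3.03]. Speed limits (rad/s): [2.39, 2.39, 3.01, 3.14, 3.14, 3.14].

INTERFACE

Orientations are given as [roll, pitch, yaw] about the fixed x, y, z axes, in that order (R = Rz(yaw) Ry(pitch) Rx(roll)).
In Python, from station import get_state, cams, arm, nets gives the robot as it stands.
- The arm moves only by the shell command python3 -m creep 'ROWS' [FORCE]. ROWS is a JSON object of lists of equal length, an entry for each row: "translation": the shift along the world's x, y, z in mm, a list of three; "spin": the turn about the world's z in rad; "gripper": the opening, from 0 (shut) to 1 (fully open). In form: {"translation": [[dx, dy, dz], ...], "spin": [spin, ...], "gripper": [gripper, ...]}. A call has 1 to 8 rows; each row shifts and turns the commanded pose from where the row before left it; what a row does not reach is not made up. A row lasts 1/10 s, in which the tool goes at most 50 mm and 8.59 degrees, less where a joint would pass 70% of its speed; a pose out of reach is approached as far as the arm can. A call is refused whole if a number of a shift passes 50 or a number of a turn 0.15, either way. A call with a gripper value outside its range is refused whole. The fingers move at their own pace and stop on an object; FORCE is the grip in N (left out, the last holds). Time passes only in rows, so rows that do not move let the fingers close. It gives the time, the measured TCP pose, the force, the opening and the grip force at its end, in the units of the state.
- get_state(): the state, without advancing time (a new reading comes with each control period).
- cams.grab_frame(name): name is "scene" or "top"; returns a dict with "img" (420x560x3 uint8, red, green, blue), "mtx" (3x3 intrinsics, pixels), "R" (3x3) and "t" (3): a world point X has camera coordinates R X + t. Camera axes: x right, y down, z forward; pixel columns grow to the right and rows downward; lengths in m; the calibration is good to about 2 mm. A picture is of the moment at which its call begins. There is no depth.
- arm.job_done(): hands the job in; it is judged then, once.
Trained networks look in the newest picture that a camera, given by its name, has taken for a name from the list of things; names that differ only in an ending like _2 or _b are one class to them, and where a whole thing is asked for, a point or a joint stands for the part that bears it (a point fixed in the world has none). Each returns a list of dicts, best first, with "confidence" (0 to 1); they miss things now and then, are a little off and sometimes report something else, mostly with a low value. They report only what shows in the picture. A call takes as long as a camera call. They do not tell look-alikes from the thing itself.
- nets.search_frame(camera, label): "centre" ([x, y, z] in m, in world coordinates, good to about 4 mm: the middle of the surface that is visible of it).
- nets.pinpoint(camera, label): "centre" ([x, y, z] in m, in world coordinates, good to about 4 mm: a listed point, or the origin of a listed thing).
The state is a dict: "t": time; "q": joint angles; "qd": joint speeds; "joint_efforts": joint torques, N m; "eef_pos": TCP position; "ee_rot": TCP orientation; "force": force on the tool from outside, world axes, zero at the start; "moment": the same for the moment, N m; "width": finger opening in m; "gripper_force": force on a finger pad.
Only numpy, scipy, OpenCV 4.12 (cv2) and the standard library are available. Lean on these libraries where they do the work, as an engineer would, in place of code of your own. Each camera call takes 0.05 s, during which the arm holds its last target. There are 200 camera calls.

TASK

Put the reagent bottles away: stand the open bottle and the bottle lying on the bench on the low shelf, in one straight row with the two bottles already there, in either order behind those two. Close the row up gently, every bottle upright and square, side against side with no gaps, the first one against the shelf's end stop, and see that the open bottle ends with its rubber stopper fully home in its neck. Do not knock over any standing bottle, and leave everything else on the bench where it is.

Things in the scene. Friction and masses are not known exactly. Their poses are not given: they have to be found in the camera images.
- row_end (a point): point on the fixed low aluminium shelf: on the board's upper face (40 mm above the bench), on its lengthwise middle line, at the inner face of the end stop. y runs along the board to the stop (the row extends to -y), x across to its back, z up. Board 70 mm deep, 275 mm long to -y; a lip 10 mm high, 32 mm behind the middle line. Row bottles are centred on the middle line.
- end_stop: the upright aluminium end stop of the shelf, 70 mm deep, 8 mm thick, 62 mm high, fixed to the shelf; origin at the centre of its underside, axes as row_end
- stored_1: bottle already standing on the shelf nearest the stop, loose, some mm off the stop: white square plastic bottle, 46 x 46 mm wide; square part 68 mm high, then a closed round screw cap (32 mm across) up to 94 mm; about 0.18 kg; origin at the centre of its underside, z runs up its axis to the cap, x and y square to its side faces
- stored_2: bottle already standing on the shelf next to stored_1, loose, with a gap between: white square plastic bottle, 46 x 46 mm wide; square part 68 mm high, then a closed round screw cap (32 mm across) up to 94 mm; about 0.18 kg; origin at the centre of its underside, z runs up its axis to the cap, x and y square to its side faces
- open_bottle: the open bottle, standing on the bench: as the other bottles (46 x 46 mm, square part 68 mm high) but with an open round neck 30 mm across in place of the cap, up to 94 mm; origin at the centre of its underside, z up, x and y square to its faces
- mouth (a point): centre of the open bottle's neck at its rim, 94 mm above its underside, axes as the bottle; the bore is 22 mm wide and 26 mm deep
- lying_bottle: bottle lying on one of its flat sides on the bench, cap pointing roughly away from the robot: white square plastic bottle, 46 x 46 mm wide; square part 68 mm high, then a closed round screw cap (32 mm across) up to 94 mm; about 0.18 kg; origin at the centre of its underside, z runs up its axis to the cap, x and y square to its side faces
- stopper: dark rubber stopper, 0.03 kg: tapered plug 20 mm long (13 mm across at the tip, 20 mm at the top), a flange 30 mm across, 4 mm thick, above it a round grip 16 mm across, 16 mm high. Origin at the centre of the flange's underside, z up. Fully home, the flange rests on the neck's rim. It starts in the stand, flange resting on top.
- stand: fixed white plastic block 50 x 50 mm, 28 mm high, with a hole 23 mm wide through its middle that holds the stopper; origin at the centre of its underside
- beaker: bystander: small glass beaker 56 mm across, 62 mm high; origin at the centre of its underside
- flask: bystander: conical glass flask 84 mm across the foot, 130 mm high; origin at the centre of its underside
- wash_bottle: bystander: round white bottle with blue cap, 60 mm across, 150 mm high; origin at the centre of its underside
- dish: bystander: shallow white dish 60 mm across, 14 mm high; origin at the centre of its underside
- microplate: bystander: clear well plate 127 x 85 mm, 14 mm high; origin at the centre of its underside
Things that resemble listed ones, but are neither listed nor needed, are in the scene too. What is shaped like the stored_1 but purple is not meant. Several things have the shape of the stopper; the one meant has the colours described above.

How it is judged:
At the end, for the whole second after the job is handed in: All four bottles upright (0.06 rad) on the board, square (0.09 rad), within 7 mm of its middle line; the stored two first, all gaps from stop to last bottle 5 mm in all; stopper in the open bottle, flange on the rim (2.5 mm in height, 3 mm off centre, 0.12 rad); at rest, released (y of stored_1 in the frame of row_end between -0.028 and -0.02 m and y of stored_2 in the frame of row_end above -0.074 m and angle between each of stored_1, stored_2, open_bottle, lying_bottle's own z axis and vertical below 0.06 rad and x of stored_1 in the frame of row_end between -0.007 and 0.007 m and z of stored_1 in the frame of row_end between -0.004 and 0.004 m and (angle between the x axis of stored_1 and the x axis of row_end, either way round below 0.09 rad or angle between the x axis of stored_1 and the y axis of row_end, either way round below 0.09 rad) and linear speed of each of stored_1, stored_2, open_bottle, lying_bottle, stopper below 0.02 m/s and x of stored_2 in the frame of row_end between -0.007 and 0.007 m and z of stored_2 in the frame of row_end between -0.004 and 0.004 m and (angle between the x axis of stored_2 and the x axis of row_end, either way round below 0.09 rad or angle between the x axis of stored_2 and the y axis of row_end, either way round below 0.09 rad) and x of open_bottle in the frame of row_end between -0.007 and 0.007 m and z of open_bottle in the frame of row_end between -0.004 and 0.004 m and (angle between the x axis of open_bottle and the x axis of row_end, either way round below 0.09 rad or angle between the x axis of open_bottle and the y axis of row_end, either way round below 0.09 rad) and x of lying_bottle in the frame of row_end between -0.007 and 0.007 m and z of lying_bottle in the frame of row_end between -0.004 and 0.004 m and (angle between the x axis of lying_bottle and the x axis of row_end, either way round below 0.09 rad or angle between the x axis of lying_bottle and the y axis of row_end, either way round below 0.09 rad) and ((y of open_bottle in the frame of row_end between -0.12 and -0.105 m and y of lying_bottle in the frame of row_end between -0.166 and -0.15 m) or (y of lying_bottle in the frame of row_end between -0.12 and -0.105 m and y of open_bottle in the frame of row_end between -0.166 and -0.15 m)) and horizontal distance between stopper and mouth below 0.003 m and z of stopper in the frame of mouth between -0.0025 and 0.0025 m and angle between stopper's own z axis and vertical below 0.12 rad); the robot touches nothing.
It fails at once if a bottle that stood was knocked over (angle between any of stored_1, stored_2, open_bottle's own z axis and vertical above 0.6 rad).
It fails at once if the row was rammed against the end stop (over 70 N) (contact force between end_stop and stored_1 above 70 N).
It fails at once if a bystander was moved more than 30 mm (distance of any of beaker, flask, wash_bottle, dish, microplate from where it was at the start of the episode above 0.03 m).
It also fails if it takes over 72 s, if anything falls off the work surface, if the arm or the gripper's body presses on something with over 40 N, if the wrist force passes 120 N, or if a joint passes its speed limit or range.

## Working session

There is one attempt and no reset: what is moved stays moved. The work goes in short steps, Python scripts to look and compute and a shell command to move; the robot and the scene stay as the last step left them, time stands still between calls to the robot, and variables do not carry over. Pictures are saved under pics/ and viewed, at most 10 in all, crops included, and the job is handed in when it is done.

```bash
ls; mkdir -p pics; cat > h.py <<'E'
import numpy as np,cv2
from station import get_state,cams,arm,nets
def save(cam,name):
    f=cams.grab_frame(cam); cv2.imwrite('pics/'+name,cv2.cvtColor(f['img'],cv2.COLOR_RGB2BGR)); return f
def proj(f,X):
    p=f['mtx']@(f['R']@np.array(X)+f['t']); return p[:2]/p[2]
def back(f,uv,z):
    d=f['R'].T@np.linalg.inv(f['mtx'])@np.array([uv[0],uv[1],1.]); c=-f['R'].T@f['t']
    return c+d*(z-c[2])/d[2]
E
python3 - <<'E'
from h import *
a=save('scene','s0.png');b=save('top','t0.png')
for n,f in(('scene',a),('top',b)):
    print(n,'cam',np.round(-f['R'].T@f['t'],3))
    for l in ['row_end','end_stop','stored_1','open_bottle','mouth','lying_bottle','stopper','stand','beaker','flask','wash_bottle','dish','microplate']:
        print(l,[(np.round(d['centre'],3).tolist(),round(d['confidence'],2),np.round(proj(f,d['centre'])).astype(int).tolist()) for d in nets.pinpoint(n,l)[:7]])
s=get_state();print(s['t'],s['eef_pos'],s['ee_rot'])
E
```

```text
pics
scene cam [ 0.97  -0.506  0.809]
row_end [([0.65, 0.262, 0.038], 0.82, [353, 200])]
end_stop [([0.647, 0.273, 0.041], 0.63, [354, 196]), ([0.434, 0.216, 0.002], 0.16, [275, 188])]
stored_1 [([0.636, 0.175, 0.039], 0.85, [331, 217]), ([0.498, 0.306, 0.003], 0.7, [312, 179]), ([0.745, 0.202, -0.0], 0.65, [373, 240])]
open_bottle [([0.432, 0.214, -0.002], 0.97, [274, 189])]
mouth [([0.434, 0.215, 0.091], 0.89, [274, 163])]
lying_bottle [([0.463, -0.254, 0.021], 0.88, [155, 308])]
stopper [([0.454, 0.023, 0.027], 0.42, [236, 226])]
stand [([0.455, 0.022, 0.001], 0.75, [237, 234])]
beaker [([0.517, -0.096, -0.001], 0.8, [225, 277])]
flask []
wash_bottle [([0.464, -0.255, 0.023], 0.67, [155, 309]), ([0.371, 0.382, 0.005], 0.6, [290, 150])]
dish [([0.649, 0.271, 0.04], 0.68, [354, 197]), ([0.443, 0.124, -0.003], 0.57, [258, 210])]
microplate []
top cam [0.382 0.069 0.948]
row_end [([0.646, 0.265, 0.038], 0.86, [195, 178])]
end_stop [([0.644, 0.266, 0.037], 0.59, [194, 179]), ([0.491, 0.422, -0.002], 0.28, [126, 248])]
stored_1 [([0.747, 0.198, 0.0], 0.95, [228, 142]), ([0.498, 0.304, -
[... 202 characters left out ...]
15, 274])]
mouth [([0.434, 0.212, 0.095], 0.56, [210, 271]), ([0.45, 0.019, 0.03], 0.28, [303, 265])]
lying_bottle [([0.469, -0.252, 0.022], 0.73, [425, 258]), ([0.44, 0.129, 0.001], 0.48, [254, 270])]
stopper [([0.539, 0.012, 0.021], 0.59, [306, 226]), ([0.453, 0.02, 0.028], 0.46, [303, 264])]
stand [([0.454, 0.023, -0.001], 0.64, [301, 265])]
beaker [([0.522, -0.096, 0.001], 0.86, [352, 235])]
flask [([0.494, 0.415, -0.003], 0.8, [130, 246])]
wash_bottle [([0.374, 0.378, 0.001], 0.58, [141, 300])]
dish [([0.439, 0.131, -0.0], 0.82, [253, 271])]
microplate [([0.691, -0.242, -0.003], 0.9, [411, 166])]
1.4 [ 0.21345179 -0.64034669  0.20226179] [-3.14156840e+00 -9.13060533e-06 -2.81978187e+00]
```

View pics/s0.png

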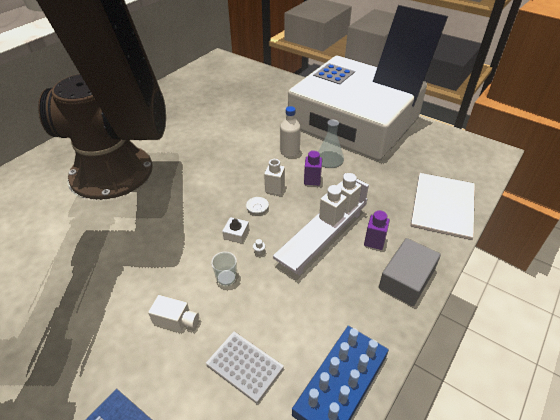

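View pics/t0.png

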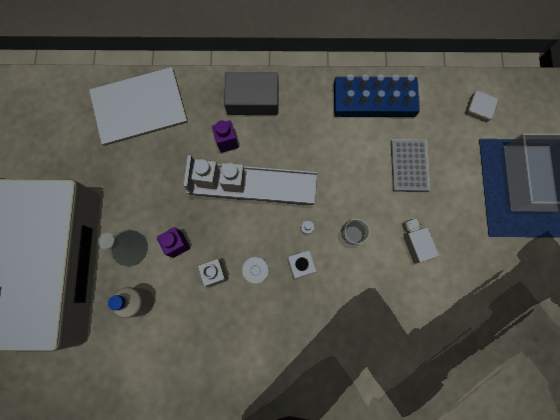

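The scene shows: the dark stopper sits in the stand at scene (236,224) / top (302,264). A white one with the same shape is at top (307,227). Purple bottles are at top (225,135) and (173,241), and a white cube is at top (483,105). The bottles I need are the open one at top (211,271), the lying one at top (422,243), and the stored pair at top (204,170) and (231,176). One close crop will check these.

```bash
python3 - <<'E'
from h import *
im=cv2.imread('pics/t0.png')
c=lambda u0,v0,u1,v1,k:cv2.resize(im[v0:v1,u0:u1],None,fx=k,fy=k,interpolation=cv2.INTER_CUBIC)
o=np.zeros((600,800,3),np.uint8)
def put(x,y,a): o[y:y+a.shape[0],x:x+a.shape[1]]=a
put(0,0,c(175,152,325,210,5)); put(0,300,c(400,212,445,270,5)); put(240,300,c(190,250,235,295,6)); put(530,300,c(285,215,325,285,4))
cv2.imwrite('pics/c0.png',o)
E
```

```text
(no output)
```

View pics/c0.png

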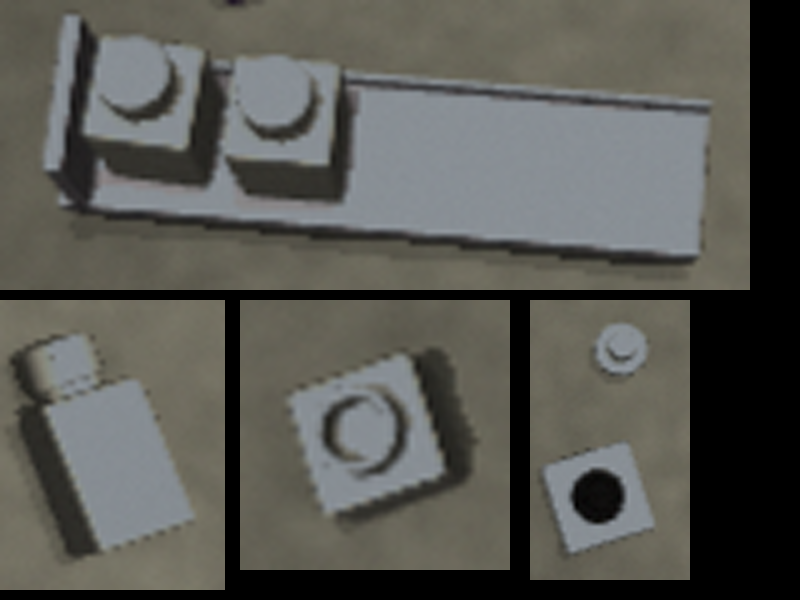

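```bash
python3 - <<'E'
from h import *
f=cams.grab_frame('top')
def B(c,o,u0,v0,k,z): return back(f,((c[0]-o[0]+.5)/k-.5+u0,(c[1]-o[1]+.5)/k-.5+v0),z)[:2]
def quad(n,cs,o,u0,v0,k,z):
    P=np.array([B(c,o,u0,v0,k,z) for c in cs]); m=P.mean(0); e=np.roll(P,-1,0)-P
    print(n,'c',m.round(4),'L',np.linalg.norm(e,axis=1).round(4),'deg',np.degrees(np.arctan2(e[:,1],e[:,0])).round(1)); 
sh=((0,0),175,152,5)
a,b,c=[B(p,*sh,z) for p,z in (((80,208),.04),((697,255),.04),((708,110),.05))]
print('front edge',a,b,'len',np.linalg.norm(a-b),'deg of +y axis',np.degrees(np.arctan2(*(a-b)[::-1])),'end corner',c)
quad('lying',[(43,405),(135,380),(193,520),(103,550)],(0,300),400,212,5,.046)
print('cap end',B((72,338),(0,300),400,212,5,.03))
quad('open',[(290,396),(405,353),(445,470),(333,515)],(240,300),190,250,6,.068)
print('mouth',B((366,431),(240,300),190,250,6,.094))
print('stopper',B((598,496),(530,300),285,215,4,.032),B((598,496),(530,300),285,215,4,.04))
quad('stand',[(545,464),(629,443),(654,528),(570,552)],(530,300),285,215,4,.028)
print('caps',B((138,75),*sh,.134),B((277,92),*sh,.134))
quad('st2top',[(226,158),(331,168),(345,65),(240,57)],*sh,.108)
E
```

```text
front edge [0.60976347 0.27190255] [ 0.58961267 -0.00579469] len 0.27842738567073816 deg of +y axis 85.84966894040362 end corner [ 0.65435184 -0.01068264]
lying c [ 0.4962 -0.2431] L [0.0428 0.065  0.0421 0.0672] deg [ -74.6 -161.1  108.2   19.4]
cap end [ 0.55481871 -0.23147264]
open c [0.4331 0.2145] L [0.0426 0.0434 0.0414 0.0443] deg [ -69.  -159.2  112.2   22.3]
mouth [0.43232202 0.21094216]
stopper [0.45389385 0.02226326] [0.45326503 0.02266852]
stand c [0.4539 0.0212] L [0.0481 0.0485 0.048  0.05  ] deg [ -75.7 -164.1  106.    16. ]
caps [0.64238561 0.22994403] [0.63547042 0.17286492]
st2top c [0.6349 0.1723] L [0.0443 0.0454 0.0446 0.0445] deg [-95.3  -6.1  85.8 174.4]
```

```bash
python3 -m creep '{"translation":[[40,49,0],[40,49,0],[40,49,0],[40,49,0],[40,49,0],[40,49,0],[40,49,0],[40,49,0]],"spin":[0,0,0,0,0,0,0,0],"gripper":[1,1,1,1,1,1,1,1]}' 4
python3 -m creep '{"translation":[[10,20,-30],[0,0,-30],[0,0,-30],[0,0,-30],[0,0,0]],"spin":[0,0,0,0,0],"gripper":[1,1,1,1,1]}'
```

```text
t: 2.25
eef_pos: [0.4675, -0.3287, 0.2027]
ee_rot: [-3.141, 0.001, -2.82]
force: [0.8, -1.3, -0.3]
width: 0.0876
gripper_force: 0.0
t: 2.75
eef_pos: [0.4737, -0.3093, 0.0786]
ee_rot: [3.137, -0.005, -2.82]
force: [-1.1, 0.5, -0.0]
width: 0.0876
gripper_force: 0.0
```

```bash
python3 -m creep '{"translation":[[23,27,0],[23,27,0],[23,27,0],[0,0,0],[0,0,0]],"spin":[0,0,0,0,0],"gripper":[1,1,1,1,1]}'
python3 - <<'E'
from h import *
save('top','t1.png');f=save('scene','s1.png')
im=cv2.imread('pics/t1.png')[170:300,340:490]; im2=cv2.imread('pics/s1.png')[230:360,110:260]
cv2.imwrite('pics/c1.png',cv2.resize(np.hstack([im,im2]),None,fx=2.6,fy=2.6))
E
```

```text
t: 3.25
eef_pos: [0.5465, -0.2291, 0.0837]
ee_rot: [-3.141, 0.001, -2.818]
force: [-0.0, 0.5, 0.7]
width: 0.0878
gripper_force: 0.0
```

View pics/c1.png

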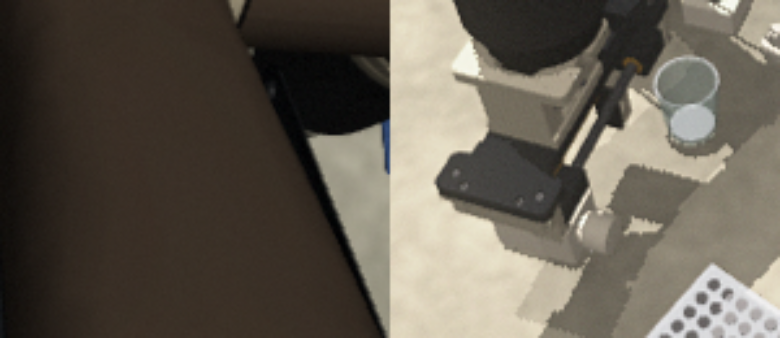

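The top view is blocked by the arm. The scene view shows the fingers above the bottle and its cap at scene (190,318), so the grasp lines up. I'll lower and close lightly on the cap.

```bash
python3 -m creep '{"translation":[[-3,1,-25],[0,0,-25],[0,0,-20],[0,0,-8],[0,0,0],[0,0,0]],"spin":[0,0,0,0,0,0],"gripper":[1,1,1,1,1,1]}' 4
python3 -m creep '{"translation":[[0,0,0],[0,0,0],[0,0,0],[0,0,0],[0,0,0],[0,0,0],[0,0,0],[0,0,0]],"spin":[0,0,0,0,0,0,0,0],"gripper":[0.6,0.4,0.3,0.3,0.3,0.3,0.3,0.3]}' 4
```

```text
t: 3.95
eef_pos: [0.5428, -0.2291, 0.0052]
ee_rot: [-3.141, 0.001, -2.82]
force: [-0.5, 0.3, 0.2]
width: 0.0882
gripper_force: 0.0
t: 4.75
eef_pos: [0.5424, -0.2285, 0.0042]
ee_rot: [-3.142, -0.0, -2.82]
force: [1.6, -0.5, 0.7]
width: 0.0294
gripper_force: 1.4
```

```bash
python3 -m creep '{"translation":[[0,0,0],[0,0,0],[-4,-1,10],[-4,-2,10],[-6,-2,9],[-7,-2,9],[-8,-3,7],[-9,-3,7]],"spin":[0,0,0,0,0,0,0,0],"gripper":[0.2,0.2,0.2,0.2,0.2,0.2,0.2,0.2]}' 6
python3 - <<'E'
from h import *
save('scene','s2.png')
cv2.imwrite('pics/c2.png',cv2.resize(cv2.imread('pics/s2.png')[220:370,90:290],None,fx=3,fy=3))
E
```

```text
t: 5.55
eef_pos: [0.5038, -0.2418, 0.0572]
ee_rot: [-3.141, 0.001, -2.82]
force: [0.1, 0.5, -0.5]
width: 0.0177
gripper_force: 0.0
```

View pics/c2.png

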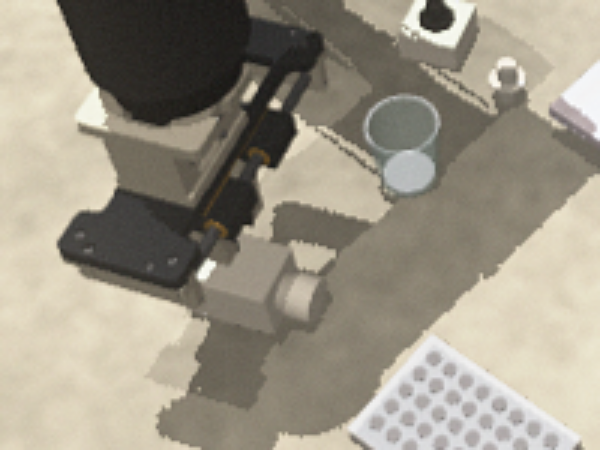

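```bash
python3 - <<'E'
from h import *
f=cams.grab_frame('scene')
for p in [(.5545,-.2245,.023),(.5424,-.2285,.023),(.543,-.235,.023)]: print(p,proj(f,p).round(1))
for cam in['scene']: print([(np.round(d['centre'],4),d['confidence']) for d in nets.pinpoint(cam,'lying_bottle')][:2])
# capend pixel, and shoulder/base corners on z=.046 in s0 full res
cv2.imwrite('pics/c3.png',cv2.resize(cv2.imread('pics/s0.png')[285:340,140:215],None,fx=8,fy=8,interpolation=cv2.INTER_CUBIC))
E
```

```text
(0.5545, -0.2245, 0.023) [196.7 320.1]
(0.5424, -0.2285, 0.023) [191.1 318.5]
(0.543, -0.235, 0.023) [189.1 321. ]
[(array([ 0.4638, -0.2551,  0.0219]), 0.87)]
```

View pics/c3.png

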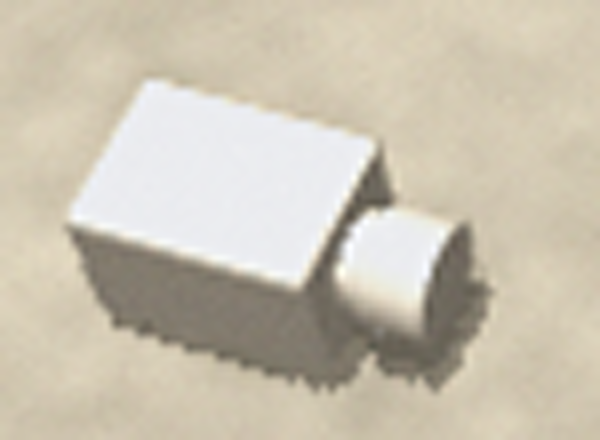

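The crop shows the bottle's top face corners at scene (159,295), (187,303), (177,321) and (149,312). The cap end is at (196,320), where my pose predicts (196.7,320.1). So the pose is right and the grip was too weak. I'll regrip the cap harder and let the force build before lifting.

```bash
python3 -m creep '{"translation":[[0,0,20],[13,5,10],[13,5,0],[12,4,0],[0,0,0],[0,0,-30],[0,0,-30],[0,0,-22]],"spin":[0,0,0,0,0,0,0,0],"gripper":[1,1,1,1,1,1,1,1]}' 15
python3 -m creep '{"translation":[[0,0,0],[0,0,0],[0,0,0],[0,0,0],[0,0,0],[0,0,0],[0,0,0],[0,0,0]],"spin":[0,0,0,0,0,0,0,0],"gripper":[0.4,0.3,0.3,0.3,0.3,0.3,0.3,0.3]}' 15
python3 -m creep '{"translation":[[0,0,0],[0,0,0],[0,0,0],[0,0,0]],"spin":[0,0,0,0],"gripper":[0.3,0.3,0.3,0.3]}' 15
```

```text
t: 6.5
eef_pos: [0.5409, -0.2271, 0.0016]
ee_rot: [3.14, -0.003, -2.82]
force: [-0.3, 0.2, 0.3]
width: 0.0758
gripper_force: 0.0
t: 7.3
eef_pos: [0.5427, -0.2276, 0.0045]
ee_rot: [-3.141, 0.0, -2.82]
force: [0.1, -0.2, 0.7]
width: 0.0284
gripper_force: 14.2
t: 7.7
eef_pos: [0.5427, -0.2276, 0.0045]
ee_rot: [-3.141, 0.0, -2.82]
force: [-0.4, -0.1, 3.4]
width: 0.0283
gripper_force: 14.5
```

```bash
python3 -m creep '{"translation":[[-4,-1,10],[-4,-2,10],[-6,-2,9],[-7,-2,9],[-8,-3,7],[0,0,0]],"spin":[0,0,0,0,0,0],"gripper":[0.2,0.2,0.2,0.2,0.2,0.2]}' 15
python3 - <<'E'
from h import *
save('scene','s4.png')
cv2.imwrite('pics/c4.png',cv2.resize(cv2.imread('pics/s4.png')[220:370,90:290],None,fx=3,fy=3))
E
```

```text
t: 8.3
eef_pos: [0.5129, -0.2379, 0.0508]
ee_rot: [-3.141, 0.002, -2.82]
force: [-0.0, 0.8, 0.0]
width: 0.0178
gripper_force: 0.0
```

View pics/c4.png

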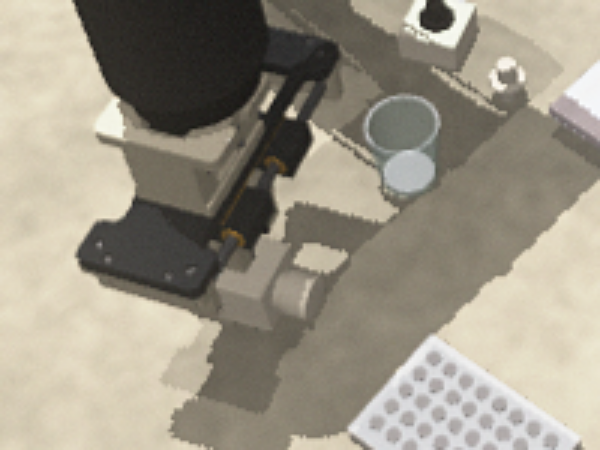

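The cap slipped out again, and the bottle is unmoved with its cap still at scene (190,319). I'll grip the flat sides near the shoulder instead.

```bash
python3 -m creep '{"translation":[[0,0,25],[10,3,5],[0,0,0],[0,0,0],[0,0,-25],[0,0,-25],[0,0,-25],[0,0,0]],"spin":[0,0,0,0,0,0,0,0],"gripper":[1,1,1,1,1,1,1,1]}' 6
python3 -m creep '{"translation":[[0,0,0],[0,0,0],[0,0,0],[0,0,0],[0,0,0],[0,0,0],[0,0,0],[0,0,0]],"spin":[0,0,0,0,0,0,0,0],"gripper":[0.4,0.4,0.4,0.4,0.4,0.4,0.4,0.4]}' 6
python3 -m creep '{"translation":[[0,0,8],[0,0,8],[0,0,8],[0,0,8],[0,0,0]],"spin":[0,0,0,0,0],"gripper":[0.4,0.4,0.4,0.4,0.4]}' 6
```

```text
t: 9.15
eef_pos: [0.5198, -0.2339, 0.0002]
ee_rot: [3.138, -0.007, -2.821]
force: [-0.2, 0.8, 0.9]
width: 0.0756
gripper_force: 0.0
t: 9.95
eef_pos: [0.5238, -0.2345, 0.0049]
ee_rot: [-3.141, 0.001, -2.82]
force: [-0.3, 1.9, 6.5]
width: 0.0457
gripper_force: 6.0
t: 10.45
eef_pos: [0.5244, -0.2346, 0.0378]
ee_rot: [-3.14, 0.002, -2.82]
force: [-0.5, 0.8, -1.5]
width: 0.046
gripper_force: 6.0
```

```bash
python3 -m creep '{"translation":[[0,0,12],[0,0,12],[0,0,12],[0,0,12],[0,0,0],[0,0,0]],"spin":[0,0,0,0,0,0],"gripper":[0.4,0.4,0.4,0.4,0.4,0.4]}' 6
python3 - <<'E'
from h import *
save('scene','s5.png')
for l in['lying_bottle','stored_1','open_bottle']: print(l,[(np.round(d['centre'],4),round(d['confidence'],2)) for d in nets.pinpoint('scene',l)][:5], [(np.round(d['centre'],4),round(d['confidence'],2)) for d in nets.search_frame('scene',l)][:5])
s=get_state();print(s['force'],s['moment'])
cv2.imwrite('pics/c5.png',cv2.resize(cv2.imread('pics/s5.png')[220:360,110:260],None,fx=4,fy=4))
E
```

```text
t: 11.05
eef_pos: [0.5235, -0.2344, 0.0846]
ee_rot: [-3.141, 0.001, -2.82]
force: [-0.5, -0.2, -3.0]
width: 0.046
gripper_force: 6.0
lying_bottle [(array([0.6369, 0.175 , 0.0386]), 0.33)] [(array([ 0.5463, -0.2331,  0.1115]), 0.57)]
stored_1 [(array([0.495 , 0.3045, 0.002 ]), 0.95), (array([0.6479, 0.2336, 0.0406]), 0.81), (array([0.6386, 0.177 , 0.0352]), 0.66), (array([0.7501, 0.2022, 0.0017]), 0.64)] [(array([0.5068, 0.2921, 0.0603]), 0.9), (array([0.6599, 0.2214, 0.1096]), 0.85), (array([0.6435, 0.1603, 0.0946]), 0.83), (array([0.7534, 0.1833, 0.0667]), 0.83), (array([0.3835, 0.3632, 0.084 ]), 0.24)]
open_bottle [(array([ 0.4338,  0.2132, -0.0041]), 0.69), (array([0.6449, 0.2327, 0.0392]), 0.39), (array([0.4553, 0.0206, 0.0278]), 0.2)] [(array([0.4448, 0.1999, 0.0564]), 0.98)]
[ 3.81313939e-01 -9.24536147e-04 -2.45849622e+00] [ 0.06120593 -0.02873703  0.06975671]
```

View pics/c5.png

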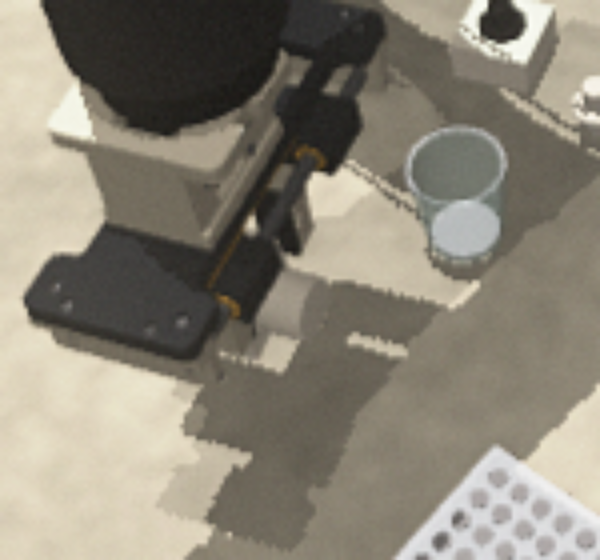

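The bottle is held on its flats and lifted, but it's still about level, with its cap at scene (185,295). I'll lower it so the base can just swing clear, then loosen the grip to let it pivot.

```bash
python3 -m creep '{"translation":[[0,0,-12],[0,0,-12],[0,0,-8],[0,0,0],[0,0,0],[0,0,0],[0,0,0],[0,0,0]],"spin":[0,0,0,0,0,0,0,0],"gripper":[0.4,0.4,0.4,0.4,0.4,0.4,0.4,0.4]}' 3
python3 - <<'E'
from h import *
import glob
f=save('scene','s6.png')
for l in['lying_bottle','stored_1']: print(l,[(np.round(d['centre'],4),round(d['confidence'],2)) for d in nets.pinpoint('scene',l)][:5], [(np.round(d['centre'],4),round(d['confidence'],2)) for d in nets.search_frame('scene',l)][:5])
s=get_state();print(s['force'],s['moment'])
P=np.array(s['eef_pos'])+[0,0,.019]; a=np.array([.951,.309,0])
for al in range(-15,91,15):
    d=a*np.cos(np.radians(al))+np.array([0,0,1])*np.sin(np.radians(al))
    print(al,'capend',proj(f,P+d*.033).round(),'base',proj(f,P-d*.061).round(),'cap r',(P+d*.033).round(3))
E
```

```text
t: 12.2
eef_pos: [0.5237, -0.2345, 0.0527]
ee_rot: [-3.141, 0.001, -2.82]
force: [-0.6, 0.7, -2.2]
width: 0.0462
gripper_force: 3.0
lying_bottle [(array([ 0.4929, -0.2438,  0.0217]), 0.66)] [(array([ 0.5461, -0.2393,  0.0784]), 0.9)]
stored_1 [(array([0.6336, 0.1753, 0.0402]), 0.84), (array([0.6447, 0.232 , 0.0391]), 0.78), (array([ 0.4973,  0.3075, -0.0005]), 0.73), (array([7.485e-01, 2.018e-01, 6.000e-04]), 0.68)] [(array([0.7514, 0.1866, 0.0646]), 0.83), (array([0.663 , 0.2203, 0.1068]), 0.7), (array([0.6422, 0.1615, 0.0964]), 0.61), (array([0.5055, 0.2906, 0.06  ]), 0.58)]
[-0.17536542  0.01745547 -1.45933799] [0.03552421 0.01601795 0.00042385]
-15 capend [194. 309.] base [150. 291.] cap r [ 0.554 -0.225  0.063]
0 capend [193. 307.] base [151. 295.] cap r [ 0.555 -0.224  0.071]
15 capend [192. 305.] base [154. 300.] cap r [ 0.554 -0.225  0.08 ]
30 capend [190. 302.] base [158. 305.] cap r [ 0.551 -0.226  0.088]
45 capend [187. 299.] base [163. 309.] cap r [ 0.546 -0.227  0.095]
60 capend [184. 297.] base [170. 313.] cap r [ 0.539 -0.229  0.1  ]
75 capend [180. 295.] base [176. 317.] cap r [ 0.532 -0.232  0.103]
90 capend [175. 293.] base [183. 319.] cap r [ 0.523 -0.234  0.104]
```

```bash
python3 -m creep '{"translation":[[0,0,-8],[-6,-2,0],[-6,-2,0],[-6,-2,0],[-6,-2,0],[-6,-2,0],[-6,-2,-1],[-2,-1,-1]],"spin":[0,0,0,0,0,0,0,0],"gripper":[0.4,0.4,0.4,0.4,0.4,0.4,0.4,0.4]}' 3
python3 - <<'E'
from h import *
f=save('scene','s7.png')
for i in range(2):
  f=cams.grab_frame('scene')
  print([(np.round(d['centre'],4),round(d['confidence'],2)) for d in nets.pinpoint('scene','lying_bottle')][:5],[(np.round(d['centre'],4),round(d['confidence'],2)) for d in nets.pinpoint('scene','stored_1') if d['centre'][1]<0])
s=get_state();print(s['eef_pos'],s['force'],s['moment'])
E
```

```text
t: 13.25
eef_pos: [0.4853, -0.2479, 0.0429]
ee_rot: [-3.141, 0.001, -2.82]
force: [-1.1, 1.1, 6.5]
width: 0.046
gripper_force: 3.0
[(array([ 0.4637, -0.2529,  0.0093]), 0.95), (array([0.6468, 0.269 , 0.0407]), 0.69)] []
[(array([ 0.4633, -0.2555,  0.0101]), 0.67), (array([0.6458, 0.262 , 0.0386]), 0.24)] []
[ 0.48597628 -0.24749637  0.04256156] [-0.28174435  0.14354227  5.90814537] [ 0.37453587  0.17613918 -0.00746594]
```

```bash
python3 -m creep '{"translation":[[-8,-3,0],[-8,-2,0],[-8,-3,0],[-8,-3,-1],[-8,-2,-1],[-6,-2,-1],[0,0,0],[0,0,0]],"spin":[0,0,0,0,0,0,0,0],"gripper":[0.4,0.4,0.4,0.4,0.4,0.4,0.4,0.4]}' 3
python3 - <<'E'
from h import *
for i in range(2):
  f=save('scene','s8%d.png'%i)
  print([(np.round(d['centre'],4),round(d['confidence'],2)) for d in nets.pinpoint('scene','lying_bottle')][:5],[(np.round(d['centre'],4),round(d['confidence'],2)) for d in nets.pinpoint('scene','stored_1') if d['centre'][1]<0])
s=get_state();print(s['eef_pos'],s['force'],s['moment'])
E
```

```text
t: 14.4
eef_pos: [0.4391, -0.2626, 0.0394]
ee_rot: [3.141, -0.0, -2.82]
force: [-1.0, 0.5, 1.5]
width: 0.0459
gripper_force: 3.0
[(array([ 0.4378, -0.264 ,  0.0012]), 0.72)] []
[] []
[ 0.43960376 -0.26245908  0.03944853] [-0.9089269   0.8678341   3.72783824] [0.14382617 0.80389207 0.0176545 ]
```

```bash
python3 -m creep '{"translation":[[0,0,0],[0,0,0],[0,0,0],[0,0,0]],"spin":[0,0,0,0],"gripper":[0.6,0.7,0.8,0.8]}' 3
python3 - <<'E'
from h import *
f=save('scene','s9.png')
print([(l,np.round(d['centre'],4),round(d['confidence'],2)) for l in('lying_bottle','stored_1') for d in nets.pinpoint('scene',l) if d['centre'][1]<0])
cv2.imwrite('pics/c9.png',cv2.resize(cv2.imread('pics/s9.png')[220:370,60:260],None,fx=4,fy=4))
E
```

```text
t: 15.1
eef_pos: [0.4396, -0.2625, 0.0392]
ee_rot: [-3.142, 0.0, -2.82]
force: [-0.1, 0.6, -0.2]
width: 0.0682
gripper_force: 0.0
[('lying_bottle', array([ 0.4351, -0.2624, -0.0038]), 0.59)]
```

View pics/c9.png

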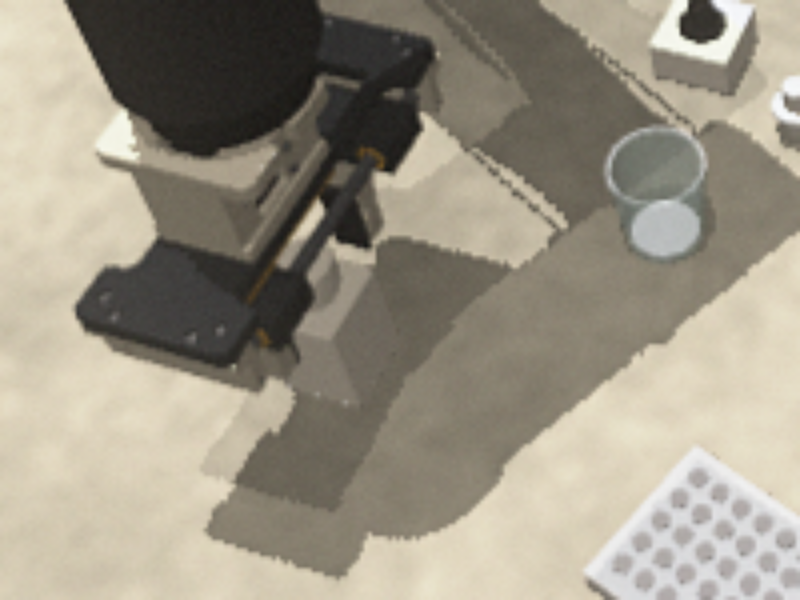

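The crop shows the bottle standing upright between the fingers, with its near base corner at scene (147,321). I'll regrip it firmly, lift, turn it square to the shelf and carry it over.

```bash
python3 -m creep '{"translation":[[0,0,0],[0,0,0],[0,0,0],[0,0,0],[0,0,0],[0,0,0]],"spin":[0,0,0,0,0,0],"gripper":[0.4,0.4,0.4,0.4,0.4,0.4]}' 20
python3 -m creep '{"translation":[[0,0,10],[0,0,20],[0,0,25],[0,0,25],[0,0,20],[0,0,0]],"spin":[0,0,0,0,0,0],"gripper":[0.4,0.4,0.4,0.4,0.4,0.4]}'
python3 -m creep '{"translation":[[24,30,0],[24,40,0],[24,40,0],[24,40,0],[24,40,0],[24,40,0],[24,40,0],[24,30,0]],"spin":[0.146,0.146,0.146,0.146,0.146,0.146,0.146,0.146],"gripper":[0.4,0.4,0.4,0.4,0.4,0.4,0.4,0.4]}'
python3 - <<'E'
from h import *
s=get_state();print(s['q'],s['force'],s['moment'])
f=cams.grab_frame('scene')
print([(l,np.round(d['centre'],4),round(d['confidence'],2)) for l in('lying_bottle','stored_1') for d in nets.pinpoint('scene',l)])
E
```

```text
t: 15.85
eef_pos: [0.4394, -0.2624, 0.0393]
ee_rot: [3.142, 0.0, -2.82]
force: [0.5, 0.1, 0.7]
width: 0.0456
gripper_force: 20.0
t: 16.45
eef_pos: [0.4412, -0.2631, 0.1428]
ee_rot: [-3.138, 0.004, -2.819]
force: [0.8, -0.6, -1.9]
width: 0.0458
gripper_force: 20.0
t: 17.25
eef_pos: [0.6316, 0.04, 0.1386]
ee_rot: [3.14, -0.0, -1.645]
force: [0.9, -0.9, -1.0]
width: 0.0459
gripper_force: 20.0
[ 3.70814115e-01  3.36444615e-01 -1.71859258e-01 -4.67617170e-04
 -1.06352611e+00 -4.44593076e-01] [ 0.917774   -0.91956099 -0.98214978] [-0.11514599 -0.02910991  0.02208112]
[('lying_bottle', array([0.6298, 0.0346, 0.0984]), 0.84), ('lying_bottle', array([0.6373, 0.1763, 0.0387]), 0.32), ('stored_1', array([ 7.466e-01,  1.994e-01, -3.000e-04]), 0.9), ('stored_1', array([0.6475, 0.2317, 0.0402]), 0.72), ('stored_1', array([0.6365, 0.1746, 0.0393]), 0.65)]
```

```bash
python3 -m creep '{"translation":[[1,22,0],[1,22,0],[0,21,0],[0,0,-15],[0,0,-15],[0,0,0],[0,0,0]],"spin":[0,0,0,0,0,0,0],"gripper":[0.4,0.4,0.4,0.4,0.4,0.4,0.4]}'
python3 - <<'E'
from h import *
f=cams.grab_frame('scene')
print([(l,np.round(d['centre'],4),round(d['confidence'],2)) for l in('lying_bottle','stored_1','row_end') for d in nets.pinpoint('scene',l)])
R=np.array([.6445,.2645]);y=np.array([.0765,.997]);x=np.array([.997,-.0765])
p=np.array(get_state()['eef_pos']);print(p,'rowx',(p[:2]-R)@x,'rowy',(p[:2]-R)@y)
E
```

```text
t: 18.1
eef_pos: [0.6329, 0.1016, 0.1092]
ee_rot: [3.141, -0.001, -1.653]
force: [0.1, -0.6, -1.3]
width: 0.0453
gripper_force: 20.0
[('lying_bottle', array([0.6329, 0.0981, 0.0677]), 0.85), ('stored_1', array([7.476e-01, 1.998e-01, 1.000e-04]), 0.8), ('stored_1', array([0.6333, 0.1742, 0.0396]), 0.72), ('stored_1', array([0.4979, 0.3048, 0.0005]), 0.52), ('stored_1', array([0.649 , 0.2318, 0.0387]), 0.46), ('row_end', array([0.648 , 0.2641, 0.039 ]), 0.73)]
[0.63381727 0.10234225 0.1101542 ] rowx 0.0017543819515341101 rowy -0.1624885059887062
```

```bash
python3 -m creep '{"translation":[[0,0,-12],[0,0,-10],[0,0,-6],[0,0,0]],"spin":[0,0,0,0],"gripper":[0.4,0.4,0.4,0.4]}'
python3 -m creep '{"translation":[[0,0,-1],[0,0,-1],[0,0,0]],"spin":[0,0,0],"gripper":[0.4,0.4,0.4]}'
```

```text
t: 18.7
eef_pos: [0.6327, 0.1023, 0.08]
ee_rot: [3.14, -0.001, -1.652]
force: [-0.1, 0.5, -2.0]
width: 0.0452
gripper_force: 20.0
t: 19.0
eef_pos: [0.6335, 0.1026, 0.0793]
ee_rot: [-3.141, 0.0, -1.652]
force: [-0.1, -0.1, -1.4]
width: 0.0457
gripper_force: 20.0
```

```bash
python3 -m creep '{"translation":[[0,0,-1],[0,0,0],[0,0,0]],"spin":[0,0,0],"gripper":[0.4,0.4,0.4]}'
python3 -m creep '{"translation":[[0,0,-1],[0,0,0],[0,0,0]],"spin":[0,0,0],"gripper":[0.4,0.4,0.4]}'
```

```text
t: 19.3
eef_pos: [0.6337, 0.1026, 0.0791]
ee_rot: [-3.141, 0.0, -1.652]
force: [-2.1, 0.9, 6.1]
width: 0.0453
gripper_force: 20.0
t: 19.6
eef_pos: [0.6338, 0.1026, 0.079]
ee_rot: [-3.14, 0.0, -1.651]
force: [-5.4, 1.1, 11.8]
width: 0.0458
gripper_force: 20.0
```

```bash
python3 -m creep '{"translation":[[0,0,1],[0,0,0],[0,0,0],[0,0,0],[0,0,0],[0,0,0],[0,0,0]],"spin":[0,0,0,0,0,0,0],"gripper":[0.6,0.6,0.6,0.4,0.4,0.4,0.4]}' 20
python3 -m creep '{"translation":[[0,0,0.5],[0.4,5,0],[0.4,5,0],[0.4,5,0],[0.4,5,0],[0.4,5,0],[0,0,0]],"spin":[0,0,0,0,0,0,0],"gripper":[0.4,0.4,0.4,0.4,0.4,0.4,0.4]}' 20
python3 -m creep '{"translation":[[0.2,3,0],[0.2,3,0],[0.2,3,0],[0.2,3,0],[0.2,3,0],[0,0,0]],"spin":[0,0,0,0,0,0],"gripper":[0.4,0.4,0.4,0.4,0.4,0.4]}' 20
python3 - <<'E'
from h import *
f=cams.grab_frame('scene')
print([(l,np.round(d['centre'],4),round(d['confidence'],2)) for l in('lying_bottle','stored_1') for d in nets.pinpoint('scene',l)])
E
```

```text
t: 20.3
eef_pos: [0.6333, 0.1025, 0.078]
ee_rot: [3.141, -0.0, -1.652]
force: [-0.1, -0.5, -2.3]
width: 0.0458
gripper_force: 20.0
t: 21.0
eef_pos: [0.6355, 0.1284, 0.0787]
ee_rot: [-3.141, 0.0, -1.651]
force: [0.1, -0.4, -2.1]
width: 0.0455
gripper_force: 20.0
t: 21.6
eef_pos: [0.6365, 0.1429, 0.0787]
ee_rot: [-3.142, 0.0, -1.652]
force: [0.3, -0.9, -1.6]
width: 0.0457
gripper_force: 20.0
[('lying_bottle', array([0.6364, 0.1391, 0.0409]), 0.83), ('stored_1', array([0.7477, 0.2007, 0.002 ]), 0.9), ('stored_1', array([0.6469, 0.2316, 0.0354]), 0.6), ('stored_1', array([0.6372, 0.1859, 0.0362]), 0.46)]
```

```bash
python3 -m creep '{"translation":[[0.2,2,0],[0.1,2,0],[0.2,2,0],[0,0,0]],"spin":[0,0,0,0],"gripper":[0.4,0.4,0.4,0.4]}' 20
python3 -m creep '{"translation":[[0.1,1,0],[0,1,0],[0,0,0]],"spin":[0,0,0],"gripper":[0.4,0.4,0.4]}' 20
python3 -m creep '{"translation":[[0.1,1,0],[0,0,0]],"spin":[0,0],"gripper":[0.4,0.4]}' 20
```

```text
t: 22.15
eef_pos: [0.6369, 0.1486, 0.0788]
ee_rot: [-3.142, -0.0, -1.652]
force: [0.4, -2.5, -0.7]
width: 0.0456
gripper_force: 20.0
t: 22.45
eef_pos: [0.637, 0.1505, 0.0788]
ee_rot: [3.142, -0.0, -1.652]
force: [-0.7, -3.8, 0.5]
width: 0.0458
gripper_force: 20.0
t: 22.65
eef_pos: [0.6371, 0.1515, 0.0788]
ee_rot: [3.142, -0.0, -1.652]
force: [-0.2, -3.7, 0.9]
width: 0.0458
gripper_force: 20.0
```

```bash
for i in 1; do python3 -m creep '{"translation":[[0.1,1,0],[0,0,0]],"spin":[0,0],"gripper":[0.4,0.4]}' 20 | grep -E 'eef|force'; python3 -m creep '{"translation":[[0,1,0],[0,0,0]],"spin":[0,0],"gripper":[0.4,0.4]}' 20| grep -E 'eef|force'; done
```

```text
eef_pos: [0.6371, 0.1516, 0.0789]
force: [-0.6, -7.0, 1.6]
gripper_force: 20.0
eef_pos: [0.637, 0.1517, 0.0788]
force: [0.1, -10.3, 1.6]
gripper_force: 20.0
```

```bash
python3 -m creep '{"translation":[[0.1,1,0],[0,0,0]],"spin":[0,0],"gripper":[0.4,0.4]}' 20 | grep -E 'eef|force'; python3 -m creep '{"translation":[[0,1,0],[0,0,0]],"spin":[0,0],"gripper":[0.4,0.4]}' 20| grep -E 'eef|force'
```

```text
eef_pos: [0.637, 0.1517, 0.0788]
force: [0.7, -13.8, 2.4]
gripper_force: 20.0
eef_pos: [0.6369, 0.1517, 0.0788]
force: [1.4, -17.7, 1.7]
gripper_force: 20.0
```

```bash
python3 -m creep '{"translation":[[-0.2,-3,0],[0,0,0],[0,0,0],[0,0,0],[0,0,0],[0,0,0]],"spin":[0,0,0,0,0,0],"gripper":[0.4,0.4,0.55,0.7,1,1]}' 20
python3 -m creep '{"translation":[[0,0,20],[0,0,40],[0,0,20],[0,0,0]],"spin":[0,0,0,0],"gripper":[1,1,1,1]}'
python3 - <<'E'
from h import *
f=cams.grab_frame('scene')
print([(l,np.round(d['centre'],4),round(d['confidence'],2)) for l in('lying_bottle','stored_1','open_bottle','beaker','stopper') for d in nets.pinpoint('scene',l)])
E
```

```text
t: 24.05
eef_pos: [0.6373, 0.1533, 0.0789]
ee_rot: [-3.141, 0.001, -1.651]
force: [0.6, 0.4, 0.4]
width: 0.0667
gripper_force: 0.0
t: 24.45
eef_pos: [0.6392, 0.1537, 0.1629]
ee_rot: [-3.136, 0.003, -1.651]
force: [-0.8, -0.1, 1.1]
width: 0.087
gripper_force: 0.0
[('lying_bottle', array([0.6367, 0.1497, 0.0385]), 0.7), ('lying_bottle', array([0.6494, 0.2656, 0.0394]), 0.61), ('lying_bottle', array([ 0.4907,  0.4148, -0.0018]), 0.22), ('stored_1', array([ 0.7487,  0.2003, -0.001 ]), 0.97), ('stored_1', array([0.6377, 0.1956, 0.0365]), 0.72), ('stored_1', array([0.4964, 0.304 , 0.0034]), 0.63), ('stored_1', array([0.4355, 0.2148, 0.09  ]), 0.58), ('stored_1', array([0.645 , 0.2398, 0.0382]), 0.55), ('open_bottle', array([ 4.334e-01,  2.159e-01, -4.000e-04]), 0.64), ('beaker', array([ 0.5228, -0.0924, -0.0013]), 0.92), ('beaker', array([0.6493, 0.2726, 0.0407]), 0.45), ('stopper', array([0.6376, 0.198 , 0.038 ]), 0.55), ('stopper', array([0.536 , 0.0087, 0.0233]), 0.47), ('stopper', array([0.4571, 0.0226, 0.0249]), 0.44)]
```

```bash
python3 -m creep '{"translation":[[-34,10,0],[-34,10,0],[-34,10,0],[-34,10,0],[-34,10,0],[-34,10,0],[0,0,0],[0,0,0]],"spin":[0.114,0.114,0.114,0.114,0,0,0,0],"gripper":[1,1,1,1,1,1,1,1]}' 20
python3 - <<'E'
from h import *
s=get_state();print(s['q'])
f=cams.grab_frame('scene')
print([(l,np.round(d['centre'],4),round(d['confidence'],2)) for l in('open_bottle','mouth') for d in nets.pinpoint('scene',l)])
E
```

```text
t: 25.55
eef_pos: [0.4327, 0.2128, 0.1588]
ee_rot: [-3.141, -0.0, -1.194]
force: [0.6, -0.2, 0.8]
width: 0.0874
gripper_force: 0.0
[ 8.66406202e-01  7.35845486e-02 -4.64692294e-01  1.45150108e-04
 -1.03233185e+00 -4.89558926e-01]
[('open_bottle', array([0.4309, 0.2097, 0.0043]), 0.87), ('open_bottle', array([ 0.4888,  0.4153, -0.0035]), 0.68), ('mouth', array([0.436 , 0.213 , 0.0935]), 0.85)]
```

```bash
python3 -m creep '{"translation":[[0.5,1.5,-30],[0,0,-30],[0,0,-30],[0,0,-20],[0,0,-10],[0,0,0]],"spin":[0,0,0,0,0,0],"gripper":[1,1,1,1,1,1]}' 20
python3 -m creep '{"translation":[[0,0,0],[0,0,0],[0,0,0],[0,0,0],[0,0,0],[0,0,0],[0,0,0],[0,0,0]],"spin":[0,0,0,0,0,0,0,0],"gripper":[0.4,0.4,0.4,0.4,0.4,0.4,0.4,0.4]}'
```

```text
t: 26.3
eef_pos: [0.4335, 0.213, 0.0373]
ee_rot: [3.139, -0.002, -1.197]
force: [0.1, 0.5, 0.1]
width: 0.0875
gripper_force: 0.0
t: 27.1
eef_pos: [0.4337, 0.2143, 0.039]
ee_rot: [-3.141, 0.0, -1.195]
force: [-1.0, 0.3, 4.0]
width: 0.0458
gripper_force: 19.9
```

```bash
python3 -m creep '{"translation":[[0,0,10],[0,0,25],[0,0,25],[0,0,25],[0,0,20],[0,0,0]],"spin":[0,0,0,0,0,0],"gripper":[0.4,0.4,0.4,0.4,0.4,0.4]}' 20
python3 -m creep '{"translation":[[33,-23,0],[33,-23,0],[33,-23,0],[33,-23,0],[33,-23,0],[33,-22,0],[0,0,0],[0,0,0]],"spin":[-0.114,-0.114,-0.114,-0.115,0,0,0,0],"gripper":[0.4,0.4,0.4,0.4,0.4,0.4,0.4,0.4]}'
python3 - <<'E'
from h import *
f=cams.grab_frame('scene')
print([(l,np.round(d['centre'],4),round(d['confidence'],2)) for l in('open_bottle','mouth') for d in nets.pinpoint('scene',l)])
E
```

```text
t: 27.7
eef_pos: [0.4348, 0.2151, 0.147]
ee_rot: [-3.137, 0.002, -1.195]
force: [0.7, 0.6, -2.0]
width: 0.0454
gripper_force: 19.9
t: 28.5
eef_pos: [0.6311, 0.076, 0.1421]
ee_rot: [3.139, -0.001, -1.655]
force: [-0.0, 0.8, -1.9]
width: 0.0458
gripper_force: 20.0
[('open_bottle', array([0.6294, 0.075 , 0.0994]), 0.91), ('open_bottle', array([0.6459, 0.2391, 0.0392]), 0.4), ('mouth', array([0.6303, 0.0759, 0.1938]), 0.9), ('mouth', array([ 0.489 ,  0.4132, -0.0036]), 0.45)]
```

```bash
python3 -m creep '{"translation":[[0,0,-22],[0,0,-20],[0,0,-15],[0,0,-5],[0,0,0],[0,0,0]],"spin":[0,0,0,0,0,0],"gripper":[0.4,0.4,0.4,0.4,0.4,0.4]}' 20
python3 -m creep '{"translation":[[0,0,-1],[0,0,0],[0,0,0]],"spin":[0,0,0],"gripper":[0.4,0.4,0.4]}'
```

```text
t: 29.25
eef_pos: [0.632, 0.0776, 0.0828]
ee_rot: [-3.14, 0.0, -1.652]
force: [0.7, -0.3, -1.2]
width: 0.0458
gripper_force: 20.0
t: 29.55
eef_pos: [0.6318, 0.0771, 0.0813]
ee_rot: [-3.141, 0.0, -1.653]
force: [0.4, 0.9, -2.5]
width: 0.0454
gripper_force: 20.0
```

```bash
python3 -m creep '{"translation":[[0,0,-2],[0,0,0]],"spin":[0,0],"gripper":[0.4,0.4]}'
python3 -m creep '{"translation":[[0,0,-1],[0,0,0]],"spin":[0,0],"gripper":[0.4,0.4]}'
python3 -m creep '{"translation":[[0,0,-1],[0,0,0]],"spin":[0,0],"gripper":[0.4,0.4]}'
```

```text
t: 29.75
eef_pos: [0.632, 0.0773, 0.0794]
ee_rot: [-3.141, 0.0, -1.653]
force: [-1.3, 0.9, 3.5]
width: 0.0454
gripper_force: 20.0
t: 29.95
eef_pos: [0.6321, 0.0775, 0.0792]
ee_rot: [-3.14, 0.001, -1.652]
force: [-3.9, 2.5, 9.5]
width: 0.0455
gripper_force: 20.0
t: 30.15
eef_pos: [0.6322, 0.0778, 0.0791]
ee_rot: [-3.14, 0.001, -1.652]
force: [-6.1, 3.8, 15.6]
width: 0.0458
gripper_force: 20.0
```

```bash
python3 -m creep '{"translation":[[0,0,2],[0,0,0],[0,0,0],[0,0,0],[0,0,0],[0,0,0],[0,0,0]],"spin":[0,0,0,0,0,0,0],"gripper":[0.6,0.6,0.6,0.4,0.4,0.4,0.4]}' 20
python3 -m creep '{"translation":[[0.4,5,0.5],[0.4,5,0],[0.4,5,0],[0.4,5,0],[0,0,0]],"spin":[0,0,0,0,0],"gripper":[0.4,0.4,0.4,0.4,0.4]}' 20
python3 -m creep '{"translation":[[0.2,2,0],[0.2,2,0],[0,0,0]],"spin":[0,0,0],"gripper":[0.4,0.4,0.4]}' 20
python3 -m creep '{"translation":[[0.1,1,0],[0,1,0],[0,0,0]],"spin":[0,0,0],"gripper":[0.4,0.4,0.4]}' 20
```

```text
t: 30.85
eef_pos: [0.6314, 0.0769, 0.0784]
ee_rot: [3.141, -0.0, -1.653]
force: [-0.3, -0.4, -2.0]
width: 0.0448
gripper_force: 20.0
t: 31.35
eef_pos: [0.6334, 0.098, 0.0792]
ee_rot: [-3.141, 0.0, -1.652]
force: [0.3, -0.7, -1.6]
width: 0.0454
gripper_force: 20.0
t: 31.65
eef_pos: [0.6327, 0.0996, 0.0791]
ee_rot: [3.14, -0.002, -1.653]
force: [-2.6, -5.9, 1.0]
width: 0.0456
gripper_force: 19.9
t: 31.95
eef_pos: [0.6322, 0.1, 0.0792]
ee_rot: [3.139, -0.004, -1.653]
force: [-2.8, -10.6, 1.3]
width: 0.0454
gripper_force: 19.9
```

```bash
python3 - <<'E'
from h import *
for c in('scene','scene','top'):
  f=save(c,'z_%s.png'%c)
  print(c,[(l,np.round(d['centre'],4),round(d['confidence'],2)) for l in('open_bottle','mouth','stored_1','lying_bottle') for d in nets.pinpoint(c,l) if d['centre'][0]>.6 and d['centre'][0]<.7])
s=get_state();print(s['eef_pos'],s['force'],s['moment'])
E
```

```text
scene [('open_bottle', array([0.635 , 0.1007, 0.0418]), 0.94), ('mouth', array([0.6335, 0.1014, 0.1317]), 0.61), ('lying_bottle', array([0.6371, 0.15  , 0.0394]), 0.64)]
scene [('open_bottle', array([0.6312, 0.1016, 0.0408]), 0.59), ('open_bottle', array([0.6371, 0.1486, 0.0411]), 0.18), ('mouth', array([0.6339, 0.1038, 0.1339]), 0.7), ('lying_bottle', array([0.6331, 0.1465, 0.0429]), 0.42)]
top [('open_bottle', array([0.6332, 0.1042, 0.0373]), 0.58), ('mouth', array([0.643 , 0.2443, 0.0376]), 0.75), ('mouth', array([0.6347, 0.1023, 0.1344]), 0.4), ('stored_1', array([0.6414, 0.2412, 0.0416]), 0.85), ('stored_1', array([0.6417, 0.1957, 0.0366]), 0.6)]
[0.63223598 0.10002294 0.07917748] [ -3.05318243 -11.54137708   1.615881  ] [-4.17244647  1.12665102  0.33466637]
```

```bash
python3 -m creep '{"translation":[[-0.1,-2,0],[0,0,0],[0,0,0],[0,0,0],[0,0,0],[0,0,0]],"spin":[0,0,0,0,0,0],"gripper":[0.4,0.4,0.55,0.7,0.8,0.8]}' 20
python3 -m creep '{"translation":[[0,0,20],[0,0,40],[0,0,30],[-30,-13,0],[-30,-13,0],[-30,-13,0],[-30,-13,0],[-30,-13,0]],"spin":[0,0,0,0,0,0,0,0],"gripper":[0.8,0.8,0.5,0.5,0.5,0.5,0.5,0.5]}'
python3 -m creep '{"translation":[[-28,-12,-30],[0,0,-30],[0,0,-20],[0,0,0]],"spin":[0,0,0,0],"gripper":[0.5,0.5,0.5,0.5]}'
python3 - <<'E'
from h import *
for c in('scene',):
  f=save(c,'z2_%s.png'%c)
  print(c,[(l,np.round(d['centre'],4),round(d['confidence'],2)) for l in('open_bottle','mouth','stored_1','lying_bottle','stopper','stand') for d in nets.pinpoint(c,l) if d['centre'][0]<.7])
E
```

```text
t: 33.3
eef_pos: [0.634, 0.1016, 0.0795]
ee_rot: [-3.141, 0.001, -1.652]
force: [1.0, -0.5, -0.0]
width: 0.0661
gripper_force: 0.0
t: 34.1
eef_pos: [0.4826, 0.0357, 0.1694]
ee_rot: [-3.141, 0.0, -1.653]
force: [-0.1, 1.0, 0.4]
width: 0.0442
gripper_force: 0.0
t: 34.5
eef_pos: [0.4539, 0.0235, 0.0874]
ee_rot: [3.138, -0.001, -1.653]
force: [-0.5, -0.4, 0.4]
width: 0.0441
gripper_force: 0.0
scene [('open_bottle', array([0.6331, 0.0999, 0.0383]), 0.58), ('mouth', array([0.6337, 0.1028, 0.1335]), 0.6), ('stored_1', array([0.6383, 0.1954, 0.0378]), 0.85), ('stored_1', array([5.009e-01, 3.035e-01, 3.000e-04]), 0.79), ('stored_1', array([0.6488, 0.2407, 0.0399]), 0.72), ('lying_bottle', array([0.6331, 0.1   , 0.1282]), 0.72), ('lying_bottle', array([0.6338, 0.1495, 0.0411]), 0.61), ('stopper', array([0.4534, 0.0195, 0.0267]), 0.67), ('stopper', array([0.5351, 0.0077, 0.022 ]), 0.5), ('stopper', array([0.6341, 0.0979, 0.0371]), 0.19), ('stand', array([0.4553, 0.0222, 0.0006]), 0.62), ('stand', array([ 0.5177, -0.0951, -0.0026]), 0.19)]
```

```bash
python3 -m creep '{"translation":[[0,-1,-25],[0,0,-20],[0,0,-8],[0,0,0],[0,0,0]],"spin":[0,0,0,0,0],"gripper":[0.5,0.5,0.5,0.5,0.5]}' 20
python3 -m creep '{"translation":[[0,0,0],[0,0,0],[0,0,0],[0,0,0],[0,0,0],[0,0,0]],"spin":[0,0,0,0,0,0],"gripper":[0.1,0.05,0.05,0.05,0.05,0.05]}' 20
```

```text
t: 35.35
eef_pos: [0.4562, 0.0232, 0.0369]
ee_rot: [-3.141, 0.0, -1.652]
force: [0.6, -0.3, -0.1]
width: 0.0437
gripper_force: 0.0
t: 35.95
eef_pos: [0.4556, 0.023, 0.0363]
ee_rot: [-3.142, 0.0, -1.653]
force: [-0.2, 0.4, -0.0]
width: 0.0056
gripper_force: 0.0
```

```bash
python3 - <<'E'
from h import *
f=save('scene','sA.png')
c=np.array([-.309,.951,0])
for o in(.034,.044,.055):
  print(o,[(z,proj(f,np.array([.4396,-.2625,z])+o*c).round(1).tolist()) for z in(.039,.052,.065)])
a=cv2.resize(cv2.imread('pics/s9.png')[262:300,125:175],None,fx=8,fy=8,interpolation=cv2.INTER_CUBIC)
print([(z,proj(f,[.4556,.023,z]).round(1).tolist()) for z in(.036,.062)])
b=cv2.resize(cv2.imread('pics/sA.png')[190:245,205:255],None,fx=8,fy=8,interpolation=cv2.INTER_CUBIC)
o=np.zeros((440,800,3),np.uint8);o[:a.shape[0],:400]=a;o[:440,400:]=b
cv2.imwrite('pics/cA.png',o)
E
```

```text
0.034 [(0.039, [150.9, 288.2]), (0.052, [149.6, 284.6]), (0.065, [148.2, 281.0])]
0.044 [(0.039, [153.2, 284.5]), (0.052, [151.9, 280.9]), (0.065, [150.6, 277.3])]
0.055 [(0.039, [155.7, 280.5]), (0.052, [154.5, 276.9]), (0.065, [153.2, 273.3])]
[(0.036, [235.9, 224.0]), (0.062, [235.1, 216.6])]
```

View pics/cA.png

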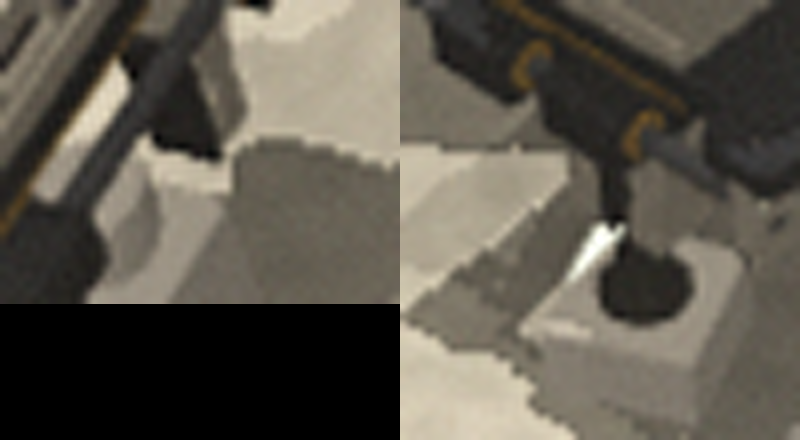

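The crop shows the closed fingertips ending at about scene (236,219), above the dark stopper's grip at (235.6,225.6). The pad edge at (148,281) in the earlier picture, and the off-centre cap contact, both put the fingertips about 26 mm above the reported TCP. I'll open and go down in steps, watching the force.

```bash
python3 -m creep '{"translation":[[0,0,0],[0,0,0],[0,0,0],[0,0,0],[0,0,0],[0,0,-4],[0,0,0]],"spin":[0,0,0,0,0,0,0],"gripper":[0.5,0.5,0.5,0.5,0.5,0.5,0.5]}' 20
python3 -m creep '{"translation":[[0,0,-3],[0,0,-3],[0,0,0]],"spin":[0,0,0],"gripper":[0.5,0.5,0.5]}'
```

```text
t: 36.7
eef_pos: [0.4552, 0.0229, 0.0318]
ee_rot: [3.141, -0.0, -1.653]
force: [0.2, -0.2, -0.7]
width: 0.0436
gripper_force: 0.0
t: 37.0
eef_pos: [0.4552, 0.0229, 0.0257]
ee_rot: [3.141, -0.0, -1.653]
force: [0.6, 0.0, -0.0]
width: 0.0442
gripper_force: 0.0
```

```bash
python3 -m creep '{"translation":[[0,0,-5],[0,0,-4],[0,0,0]],"spin":[0,0,0],"gripper":[0.5,0.5,0.5]}' | grep -E 'eef|force'
python3 -m creep '{"translation":[[0,0,-3],[0,0,-3],[0,0,0]],"spin":[0,0,0],"gripper":[0.5,0.5,0.5]}'| grep -E 'eef|force'
python3 -m creep '{"translation":[[0,0,0],[0,0,0],[0,0,0],[0,0,0],[0,0,0],[0,0,0]],"spin":[0,0,0,0,0,0],"gripper":[0.3,0.15,0.1,0.1,0.1,0.1]}' 20
```

```text
eef_pos: [0.4551, 0.0228, 0.0166]
force: [0.3, 0.6, -0.3]
gripper_force: 0.0
eef_pos: [0.4553, 0.0229, 0.0109]
force: [0.5, 0.4, -0.7]
gripper_force: 0.0
t: 38.2
eef_pos: [0.4556, 0.023, 0.0113]
ee_rot: [-3.142, 0.0, -1.653]
force: [-0.2, -0.4, 1.8]
width: 0.0153
gripper_force: 20.0
```

```bash
python3 -m creep '{"translation":[[0,0,10],[0,0,30],[0,0,35],[0,0,35],[0,0,35],[0,0,0]],"spin":[0,0,0,0,0,0],"gripper":[0.1,0.1,0.1,0.1,0.1,0.1]}' 20
python3 -m creep '{"translation":[[30,13,0],[30,13,0],[30,13,0],[30,13,0],[30,13,0],[28,15,0],[0,0,0],[0,0,0]],"spin":[0,0,0,0,0,0,0,0],"gripper":[0.1,0.1,0.1,0.1,0.1,0.1,0.1,0.1]}'
python3 - <<'E'
from h import *
for c in('scene','top','scene','top'):
  f=save(c,'z3_%s.png'%c)
  print(c,[(l,np.round(d['centre'],4),round(d['confidence'],2)) for l in('open_bottle','mouth','lying_bottle','stopper') for d in nets.pinpoint(c,l) if d['centre'][0]<.7 and d['centre'][0]>.6])
print(get_state()['eef_pos'])
E
```

```text
t: 38.8
eef_pos: [0.4585, 0.0239, 0.1618]
ee_rot: [-3.133, 0.004, -1.652]
force: [0.4, 0.2, -0.8]
width: 0.0149
gripper_force: 20.0
t: 39.6
eef_pos: [0.6332, 0.103, 0.1553]
ee_rot: [3.14, -0.001, -1.653]
force: [0.0, -0.3, 0.2]
width: 0.015
gripper_force: 20.0
scene [('open_bottle', array([0.634 , 0.0995, 0.0399]), 0.73), ('open_bottle', array([0.6385, 0.1951, 0.0412]), 0.65), ('mouth', array([0.6354, 0.1009, 0.1321]), 0.71), ('lying_bottle', array([0.6332, 0.147 , 0.0412]), 0.91), ('lying_bottle', array([0.6402, 0.1977, 0.0387]), 0.38), ('lying_bottle', array([0.6491, 0.2712, 0.0397]), 0.33), ('stopper', array([0.6363, 0.1015, 0.1731]), 0.61)]
top [('open_bottle', array([0.6335, 0.107 , 0.038 ]), 0.48), ('mouth', array([0.635 , 0.0975, 0.1355]), 0.64), ('lying_bottle', array([0.6397, 0.1486, 0.0356]), 0.52), ('stopper', array([0.6443, 0.2412, 0.0438]), 0.63)]
scene [('open_bottle', array([0.6367, 0.0969, 0.039 ]), 0.63), ('mouth', array([0.634 , 0.0999, 0.1316]), 0.68), ('lying_bottle', array([0.6378, 0.149 , 0.0376]), 0.71), ('stopper', array([0.6342, 0.1018, 0.1725]), 0.42)]
top [('open_bottle', array([0.6321, 0.1046, 0.0365]), 0.68), ('mouth', array([0.6332, 0.1   , 0.1353]), 0.58), ('lying_bottle', array([0.6366, 0.1519, 0.0377]), 0.51), ('lying_bottle', array([0.6353, 0.0993, 0.1375]), 0.5)]
[0.63361308 0.10304109 0.1562009 ]
```

```bash
python3 -m creep '{"translation":[[0,-1,-12],[0,0,-8],[0,0,0]],"spin":[0,0,0],"gripper":[0.1,0.1,0.1]}' | grep -E 'eef|force'
python3 -m creep '{"translation":[[0,0,-4],[0,0,-4],[0,0,-4],[0,0,0]],"spin":[0,0,0,0],"gripper":[0.1,0.1,0.1,0.1]}'| grep -E 'eef|force'
python3 -m creep '{"translation":[[0,0,-3],[0,0,-1],[0,0,0]],"spin":[0,0,0],"gripper":[0.1,0.1,0.1]}'| grep -E 'eef|force'
```

```text
eef_pos: [0.6324, 0.1016, 0.134]
force: [-0.1, 0.6, -0.8]
gripper_force: 20.0
eef_pos: [0.6332, 0.102, 0.1236]
force: [0.7, 1.1, -0.9]
gripper_force: 20.0
eef_pos: [0.6336, 0.1021, 0.1202]
force: [-0.6, 0.3, -0.3]
gripper_force: 20.0
```

```bash
python3 -m creep '{"translation":[[0,0,-1],[0,0,-1],[0,0,0]],"spin":[0,0,0],"gripper":[0.1,0.1,0.1]}' | grep -E 'eef|force'
python3 -m creep '{"translation":[[0,0,-1],[0,0,0]],"spin":[0,0],"gripper":[0.1,0.1]}'| grep -E 'eef|force'
python3 -m creep '{"translation":[[0,0,-1],[0,0,0]],"spin":[0,0],"gripper":[0.1,0.1]}'| grep -E 'eef|force'
```

```text
eef_pos: [0.6336, 0.1021, 0.1182]
force: [-0.5, 0.6, -1.6]
gripper_force: 20.0
eef_pos: [0.6338, 0.1021, 0.1175]
force: [-0.0, 0.5, 1.5]
gripper_force: 20.0
eef_pos: [0.6342, 0.1022, 0.1174]
force: [-0.8, 0.4, 5.9]
gripper_force: 20.0
```

```bash
python3 -m creep '{"translation":[[0,0,1],[0,0,0],[0,0,0],[0,0,0],[0,0,0]],"spin":[0,0,0,0,0],"gripper":[0.2,0.3,0.4,0.5,0.5]}' | grep -E 'eef|force|width'
python3 -m creep '{"translation":[[0,0,15],[0,0,40],[-30,-40,40],[-30,-40,40],[-30,-40,20],[-20,-40,0],[-20,-40,0],[0,0,0]],"spin":[0,0,0,0,0,0,0,0],"gripper":[0.5,0.5,0.5,0.5,0.5,0.5,0.5,0.5]}'
python3 - <<'E'
from h import *
R=np.array([.646,.264,.04]);y=np.array([.0765,.997,0]);x=np.array([.997,-.0765,0])
for c in('top','scene')*3:
  f=save(c,'zF_%s.png'%c)
  for l in('open_bottle','mouth','lying_bottle','stored_1','stopper'):
    print(c,l,[(((d['centre']-R)@np.array([x,y,[0,0,1]]).T*1000).round(1).tolist(),round(d['confidence'],2)) for d in nets.pinpoint(c,l) if .6<d['centre'][0]<.7 and d['centre'][2]>.02])
E
```

```text
eef_pos: [0.6335, 0.1019, 0.117]
force: [0.1, 0.2, -0.2]
width: 0.0418
gripper_force: 0.0
t: 43.6
eef_pos: [0.5165, -0.0808, 0.2542]
ee_rot: [-3.141, 0.0, -1.656]
force: [0.8, 0.9, -0.5]
width: 0.0438
gripper_force: 0.0
top open_bottle []
top mouth []
top lying_bottle []
top stored_1 []
top stopper []
scene open_bottle [([1.5, -165.1, -1.6], 0.75)]
scene mouth [([0.7, -161.8, 92.0], 0.8)]
scene lying_bottle [([-4.4, -113.4, -1.4], 0.66)]
scene stored_1 [([-0.5, -67.0, 0.5], 0.82), ([3.7, -24.8, -0.9], 0.65)]
scene stopper [([1.0, -161.8, 91.4], 0.59)]
top open_bottle []
top mouth []
top lying_bottle []
top stored_1 []
top stopper []
scene open_bottle []
scene mouth [([3.2, -162.3, 91.0], 0.83)]
scene lying_bottle [([-1.6, -112.8, 0.3], 0.71)]
scene stored_1 [([2.5, -24.2, -1.3], 0.63), ([-0.4, -68.7, -1.9], 0.61)]
scene stopper [([0.0, -165.1, 93.6], 0.6)]
top open_bottle []
top mouth []
top lying_bottle []
top stored_1 []
top stopper []
scene open_bottle [([-0.1, -165.9, 1.1], 0.91)]
scene mouth [([2.1, -163.6, 93.6], 0.81)]
scene lying_bottle [([0.0, -115.4, -2.9], 0.97)]
scene stored_1 [([4.7, -26.6, -1.1], 0.9), ([-0.2, -69.4, -2.5], 0.85), ([0.6, 6.7, 0.6], 0.33)]
scene stopper [([-0.6, -163.4, 93.2], 0.42), ([6.7, 0.7, -0.4], 0.26)]
```

```bash
python3 -m creep '{"translation":[[-20,-45,0],[-20,-45,0],[-20,-45,0],[-20,-45,0],[-20,-45,0],[-20,-45,0],[0,0,0]],"spin":[0,0,0,0,0,0,0],"gripper":[0.5,0.5,0.5,0.5,0.5,0.5,0.5]}' | grep eef
python3 - <<'E'
from h import *
R=np.array([.646,.264]);y=np.array([.0765,.997]);x=np.array([.997,-.0765])
g=[]
for i in range(4): f=save('top','tF.png'); g.append(cv2.cvtColor(f['img'],cv2.COLOR_RGB2GRAY).astype(float))
g=np.mean(g,0).astype(np.float32)
def strip(xs,z,ys):
    P=np.array([[proj(f,[*(R+a*x+b*y),z]) for b in ys] for a in xs]).astype(np.float32)
    return cv2.remap(g,P[...,0],P[...,1],cv2.INTER_CUBIC).mean(0).round().astype(int)
ys=np.arange(-200,1,2)/1000
for nm,xs in(('front',np.arange(-.022,-.017,.001)),('back',np.arange(.0175,.0215,.001))):
    print(nm,[(int(b*1000),int(v)) for b,v in zip(ys,strip(xs,.108,ys))])
for c in('top',):
  for l in('open_bottle','mouth','lying_bottle','stored_1','stopper','row_end'):
    print(l,[((np.array([x,y])@(np.array(d['centre'])[:2]-R)*1000).round(1).tolist(),round(d['centre'][2],3)) for d in nets.pinpoint(c,l) if .6<d['centre'][0]<.7])
E
```

```text
eef_pos: [0.3963, -0.3517, 0.253]
front [(-200, 147), (-198, 147), (-196, 147), (-194, 147), (-192, 147), (-190, 153), (-188, 118), (-186, 56), (-184, 79), (-182, 142), (-180, 148), (-178, 146), (-176, 146), (-174, 147), (-172, 147), (-170, 148), (-168, 149), (-166, 149), (-164, 150), (-162, 149), (-160, 148), (-158, 147), (-156, 146), (-154, 144), (-152, 144), (-150, 145), (-148, 146), (-146, 147), (-144, 148), (-142, 153), (-140, 118), (-138, 93), (-136, 140), (-134, 152), (-132, 149), (-130, 149), (-128, 148), (-126, 148), (-124, 147), (-122, 147), (-120, 147), (-118, 149), (-116, 149), (-114, 149), (-112, 149), (-110, 150), (-108, 149), (-106, 149), (-104, 149), (-102, 149), (-100, 148), (-98, 148), (-96, 150), (-94, 133), (-92, 106), (-90, 140), (-88, 149), (-86, 148), (-84, 149), (-82, 149), (-80, 149), (-78, 149), (-76, 148), (-74, 148), (-72, 148), (-70, 148), (-68, 147), (-66, 147), (-64, 148), (-62, 148), (-60, 148), (-58, 149), (-56, 149), (-54, 149), (-52, 149), (-50, 147), (-48, 130), (-46, 123), (-44, 140), (-42, 146), (-40, 147), (-38, 148), (-36, 148), (-34, 147), (-3
[... 953 characters left out ...]
 142), (-80, 141), (-78, 140), (-76, 143), (-74, 136), (-72, 138), (-70, 145), (-68, 146), (-66, 146), (-64, 146), (-62, 145), (-60, 144), (-58, 143), (-56, 139), (-54, 136), (-52, 135), (-50, 129), (-48, 130), (-46, 98), (-44, 125), (-42, 144), (-40, 146), (-38, 145), (-36, 145), (-34, 147), (-32, 137), (-30, 134), (-28, 142), (-26, 141), (-24, 146), (-22, 147), (-20, 147), (-18, 147), (-16, 147), (-14, 146), (-12, 145), (-10, 144), (-8, 140), (-6, 136), (-4, 134), (-2, 134), (0, 141)]
open_bottle [([-1.4, -161.4], 0.036)]
mouth [([-1.2, -164.0], 0.136)]
lying_bottle []
stored_1 [([0.9, -64.9], 0.039), ([-2.3, -23.0], 0.039)]
stopper [([0.8, -167.8], 0.134)]
row_end [([4.7, -116.7], 0.037)]
```

The top-view intensity profile shows thin seams at -46, -92 and -139 mm and the row's end at about -184.5 mm. That means 46 mm bottles side by side with no gaps. The stopper's flange is centred and on the rim. Handing in.

```bash
python3 -c "
from station import arm
print(arm.job_done())"
```

```text
the job is handed in; nothing more can be done
None
```

I handed the job in at about 45 s of the 72 s: by my last camera check all four bottles stand in a closed row against the stop with the dark stopper fully home in the open one, but no verdict came back.

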